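# Balance the mixing paddle on the stand

### The job

Find the balance point of the wooden mixing paddle (the one with the broad blade): lay it square across the crest of the grey balance stand so that it stays there level, resting on the stand alone, and let go. Leave the plain wooden batten where it lies.

Things in the scene. Friction and masses are not known exactly. Their poses are not given: they have to be found in the camera images.
- paddle: Pale wooden mixing paddle, about 180 g, flat underside, lying loose: 340 mm long; handle 24 mm wide, 18 mm thick, 225 mm long; then a blade 14 mm thick, 115 mm long, up to 90 mm wide. Same wood throughout: it balances 43 mm from the middle of its length towards the blade (127 mm from the blade's tip). Origin: middle of length and width, on the underside; x along it to the blade, z up.
- stand: Grey metal balance stand, fixed: foot 110 x 150 x 12 mm (x, y, z) and an upright web 30 mm thick with a flat bright steel crest, 30 mm wide (x), 124 mm long (y), 100 mm above the table. Low ribs, under 45 mm. Origin: centre of the foot's underside at table height, right below the middle of the crest. y runs along the crest, x across it: the paddle is to lie along x, blade to either side.
- batten: Plain straight wooden batten without a blade, the same pale wood as the paddle, 340 x 24 x 18 mm, lying loose on the table; to be left alone. Origin: middle of its length and width on the underside; x along its length, z up.

How it is judged:
By the outcome, as a careful person would: the job done as asked, in the order asked, and still so for the second after the job is handed in, with the robot touching nothing.
It also fails if it takes over 42 s, if anything falls off the work surface, if the arm or the gripper's body presses on something with over 40 N, if the wrist force passes 120 N, or if a joint passes its speed limit or range.

### The arm

A 7-joint arm with a two-finger parallel gripper is mounted at the origin on the work surface; the furniture and walls round the work are solid. World frame = base frame: x ahead of the robot, y to its left, z up, the work surface at z = 0. Lengths are in m, angles in rad, forces in N, time in s.
With the tool pointing down it reaches from about 0.4 to 0.9 m from the base axis. Payload 5.6 kg.
Tool frame: the origin (TCP) lies midway between the tips of the shut fingers; the grasp point (between the pads) lies 19 mm behind it; z points along the fingers, y is the line along which they close (so a half turn about z gives the same grasp; the last joint's range is limited). The gripper opens to 92 mm and grips with 3 to 60 N. Pads are 20 mm wide; open, the fingers measure 128 mm over their backs; the gripper's body (75 mm by 189 mm) begins 69 mm behind the grasp point.
Start: joints at [1.193, 0.468, -0.012, 1.603, 0.006, 1.071, -0.056], TCP at [0.214, -0.614, 0.215] pointing down, gripper open.
Joint ranges: [-2.53, 2.53], [-0.31, 2.02], [-1.57, 1.55], [0.28, 2.44], [-1.29, 4.43], [0.15, 1.84], [-2.92, 2.92]. Speed limits (rad/s): [2.57, 2.57, 3.14, 3.14, 3.14, 3.14, 3.14].

### API

Orientations are given as a 3x3 rotation matrix whose columns are the frame's x, y, z axes.
In Python, from station import env, effector, solver, viewer, workorder, search_frame, tip_of gives the robot as it stands. Calls block until the motion is done:
- env.reach(position, orientation): joint-space move of the TCP to a pose.
- env.movel(position, frame=None, rate=0.15): straight line of the TCP; frame=None keeps the orientation; rate is the mean speed in m/s.
- env.goto_joints(angles): joint-space move.
- effector.release() and effector.grasp(squeeze=None): open the fingers fully, or close them until they stop; squeeze is the grip in N (None keeps the last).
- env.pause(seconds).
- solver.inverse_kinematics(position, orientation): joint angles nearest the present ones, or None.
- env.sense(): the state.
- viewer.read_camera(name): name is "scene" or "side" or "wrist"; returns (picture, depth): 400x640x3 uint8, red, green, blue; 400x640 float32, m along the optical axis (not along the pixel's ray), 0 where there is no reading.
- viewer.camera_info(name): a dict with "intrinsics" (3x3 intrinsics, pixels), "dist_coeffs" ([k1, k2, p1, p2, k3] as OpenCV has them; the pictures are not rectified), "eye" and "rotation" of the camera in the world; the wrist camera has in their place "T_tool_cam" (4x4, takes a point from camera to tool coordinates, whose origin is the TCP and whose axes are the flange's). Camera axes: x right, y up, looking along -z (the intrinsics and any distortion apply to the point x, -y, -z); pixel columns grow to the right and rows downward; lengths in m; the calibration is good to about 2 mm. A picture is of the moment at which its call begins: read the wrist's pose just before it. camera_info takes no time and is no camera call.
A pose or a line that the arm cannot do raises env.PlanningError and nothing moves.
- workorder.finish_job(): hands the job in; it is judged then, once.
Trained networks look in the newest picture that a camera, given by its name, has taken for a name from the list of things; names that differ only in an ending like _2 or _b are one class to them, and where a whole thing is asked for, a point or a joint stands for the part that bears it (a point fixed in the world has none). Each returns a list of dicts, best first, with "score" (0 to 1); they miss things now and then, are a little off and sometimes report something else, mostly with a low value. They report only what shows in the picture. A call takes as long as a camera call.
- search_frame(camera, name): "at" ([x, y, z] in m, in world coordinates, good to about 4 mm: the middle of the surface that is visible of it).
- tip_of(camera, name): "at" ([x, y, z] in m, in world coordinates, good to about 4 mm: a listed point, or the origin of a listed thing).
The state is a dict: "t": time; "joint_positions": joint angles; "joint_velocities": joint speeds; "tau": joint torques, N m; "ee_pos": TCP position; "tcp_rot": TCP orientation; "wrist_force": force on the tool from outside, world axes, zero at the start; "moment": the same for the moment, N m; "gripper_width": finger opening in m; "grasp_force": force on a finger pad.
Only numpy, scipy, OpenCV 4.12 (cv2) and the standard library are available. Lean on these libraries where they do the work, as an engineer would, in place of code of your own. Each camera call takes 0.05 s, during which the arm holds its last target. There are 200 camera calls.

## Working session

There is one attempt and no reset: what is moved stays moved. The work goes in short steps, each a Python script; the robot and the scene stay as the last script left them, time stands still between calls to the robot, and variables do not carry over. Pictures are saved under pics/ and viewed, at most 10 in all, crops included, and the job is handed in when it is done.

```bash
mkdir -p pics; ls; python3 - <<'E'
from station import env, effector, solver, viewer, workorder, search_frame, tip_of
import cv2,numpy as np
for c in ("scene","side"):
    p,d=viewer.read_camera(c); cv2.imwrite(f"pics/{c}0.png",p[:,:,::-1]); np.savez(f"{c}0.npz",p=p,d=d)
    i=viewer.camera_info(c); print(c,i)
    for n in ("paddle","stand","batten"):
        print(n,[(np.round(r["at"],3),round(r["score"],2)) for r in search_frame(c,n)[:3]],"tip",[(np.round(r["at"],3),round(r["score"],2)) for r in tip_of(c,n)[:3]])
s=env.sense();print(s["t"],s["ee_pos"],s["tcp_rot"],s["wrist_force"])
E
```

```text
pics
station.py
scene {'intrinsics': array([[494.94550699,   0.        , 317.29670495],
       [  0.        , 494.94550699, 197.70990748],
       [  0.        ,   0.        ,   1.        ]]), 'dist_coeffs': array([-0.10964832,  0.        ,  0.        ,  0.        ,  0.        ]), 'eye': array([-0.30782926,  0.72940548,  0.64951958]), 'rotation': array([[-0.66038358,  0.34474556, -0.6671162 ],
       [-0.75080175, -0.31944404,  0.57814551],
       [-0.0137932 ,  0.88266981,  0.46979117]])}
paddle [(array([0.57 , 0.268, 0.016]), 0.66)] tip [(array([0.521, 0.268, 0.002]), 0.82)]
stand [(array([ 0.532, -0.019,  0.041]), 0.58)] tip [(array([ 0.546, -0.031,  0.002]), 0.62)]
batten [] tip [(array([ 0.478, -0.287, -0.   ]), 0.75)]
side {'intrinsics': array([[377.95541312,   0.        , 319.57918261],
       [  0.        , 377.95541312, 197.5382559 ],
       [  0.        ,   0.        ,   1.        ]]), 'dist_coeffs': array([-0.02806982,  0.        ,  0.        ,  0.        ,  0.        ]), 'eye': array([0.39077401, 0.73894706, 0.47042235]), 'rotation': array([[-0.97777433,  0.12022528, -0.17176509],
       [-0.20891248, -0.48956045,  0.84657318],
       [ 0.01769011,  0.86364139,  0.5037962 ]])}
paddle [(array([0.57 , 0.273, 0.017]), 0.89)] tip [(array([0.52 , 0.265, 0.002]), 0.67)]
stand [(array([0.532, 0.014, 0.03 ]), 0.65)] tip []
batten [(array([ 0.453, -0.286,  0.016]), 0.92), (array([0.534, 0.015, 0.027]), 0.53)] tip [(array([ 0.472, -0.29 ,  0.   ]), 0.6)]
0.7 [ 0.21359107 -0.61392302  0.21461984] [[ 9.44480343e-01  3.28567924e-01  1.90195011e-05]
 [ 3.28567924e-01 -9.44480340e-01 -8.68692443e-05]
 [-1.05789023e-05  8.82954917e-05 -9.99999996e-01]] [ 0.15979583 -0.44926074  0.45619083]
```

View pics/scene0.png

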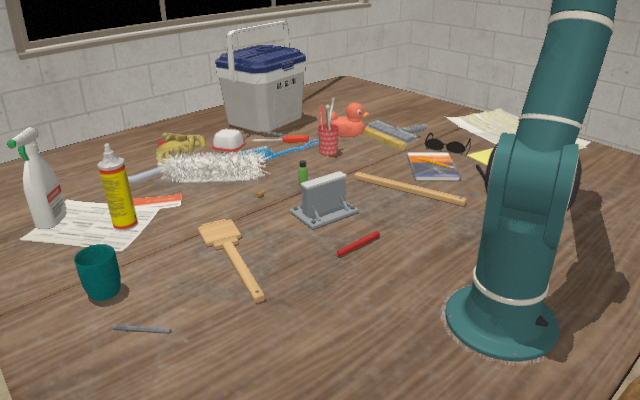

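View pics/side0.png

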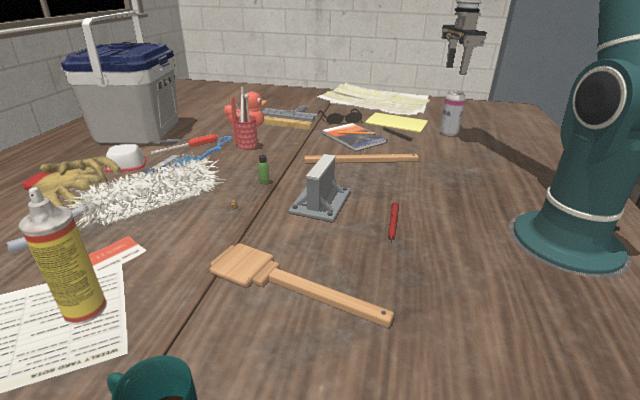

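```bash
cat > h.py <<'E'
import numpy as np,cv2
def cloud(d,i):
    v,u=np.nonzero(d>0); z=d[v,u]
    n=cv2.undistortPoints(np.stack([u,v],1).astype(np.float64)[:,None],i["intrinsics"],i["dist_coeffs"])[:,0]
    c=np.stack([n[:,0]*z,-n[:,1]*z,-z],1)
    return c@i["rotation"].T+i["eye"],u,v
E
python3 - <<'E'
from station import viewer
from h import *
for c in ("scene","side"):
    f=np.load(c+"0.npz"); P,u,v=cloud(f["d"],viewer.camera_info(c))
    x,y,z=P.T
    t=(abs(z)<.008)&(x>.3)&(x<.8)&(abs(y)<.4); print(c,"table",np.median(z[t]))
    m=(x>.25)&(x<.85)&(y>.15)&(y<.4)&(z>.009)&(z<.03); Q=P[m]
    print("paddle",len(Q),Q.min(0).round(3),Q.max(0).round(3))
    k=Q[:,:2]; mu=k.mean(0); a=np.linalg.svd(k-mu,full_matrices=False)[2][0]; a=a*np.sign(a[0]); print(mu,a,np.degrees(np.arctan2(a[1],a[0])))
    s=(k-mu)@a; w=(k-mu)@np.array([-a[1],a[0]])
    for b in np.arange(s.min(),s.max(),.02):
        q=(s>=b)&(s<b+.02); print("s %.3f w %.3f..%.3f z %.3f"%(b,w[q].min(),w[q].max(),np.median(Q[q,2])) if q.any() else b)
    m=(abs(x-.54)<.12)&(abs(y)<.14)&(z>.092)&(z<.11); Q=P[m]; print("crest",len(Q),np.percentile(Q,[1,50,99],axis=0).round(4),cv2.minAreaRect(Q[:,:2].astype(np.float32)))
E
```

```text
scene table -0.0009882334470552867
paddle 1626 [0.353 0.183 0.009] [0.85  0.399 0.03 ]
[0.55703984 0.26821597] [ 0.99687964 -0.07893661] -4.527444850570792
s -0.207 w 0.012..0.040 z 0.016
s -0.187 w 0.011..0.036 z 0.016
s -0.167 w 0.007..0.032 z 0.016
s -0.147 w 0.003..0.028 z 0.017
s -0.127 w -0.002..0.025 z 0.017
s -0.107 w -0.005..0.021 z 0.016
s -0.087 w -0.009..0.016 z 0.016
s -0.067 w -0.013..0.013 z 0.017
s -0.047 w -0.015..0.009 z 0.017
s -0.027 w -0.020..0.005 z 0.017
s -0.007 w -0.038..0.002 z 0.017
s 0.013 w -0.057..0.014 z 0.013
s 0.033 w -0.065..0.022 z 0.012
s 0.053 w -0.069..0.021 z 0.013
s 0.073 w -0.072..0.017 z 0.013
s 0.093 w -0.077..0.015 z 0.013
s 0.113 w -0.070..0.011 z 0.013
0.13332378868582168
0.15332378868582164
0.1733237886858216
0.19332378868582162
0.21332378868582164
s 0.233 w 0.124..0.151 z 0.020
s 0.253 w 0.117..0.133 z 0.019
s 0.273 w 0.054..0.054 z 0.010
crest 360 [[ 0.5193 -0.0879  0.0923]
 [ 0.5365 -0.0237  0.0988]
 [ 0.5599  0.0333  0.1022]] ((0.5404398441314697, -0.02763606607913971), (0.12554210424423218, 0.036450132727622986), 85.13947296142578)

[... 405 characters left out ...]
z 0.018
s -0.044 w -0.019..0.007 z 0.018
s -0.024 w -0.020..0.005 z 0.018
s -0.004 w -0.036..0.001 z 0.018
s 0.016 w -0.045..0.014 z 0.014
s 0.036 w -0.063..0.026 z 0.014
s 0.056 w -0.066..0.026 z 0.014
s 0.076 w -0.069..0.023 z 0.014
s 0.096 w -0.073..0.020 z 0.014
s 0.116 w -0.069..0.017 z 0.014
s 0.136 w -0.000..0.000 z 0.011
0.15630120981914633
0.1763012098191463
0.1963012098191463
0.21630120981914633
s 0.236 w 0.133..0.162 z 0.020
s 0.256 w 0.071..0.073 z 0.010
s 0.276 w 0.061..0.070 z 0.010
crest 394 [[ 0.5237 -0.0887  0.0923]
 [ 0.5432 -0.0166  0.1006]
 [ 0.564   0.0336  0.1024]] ((0.5442002415657043, -0.02849438041448593), (0.1257815808057785, 0.03064083121716976), 83.15647888183594)
```

Scene: the paddle's blade is at (220,232) and its handle end at (258,297). The stand is at (325,198) and the batten at (410,188). Side: blade (243,265), handle end (388,318), stand (320,190), batten (362,158). The networks agree with this. The paddle's yaw is about -15° and the stand's about -6°. Next I refine both with the wrist camera.

```bash
cat >> h.py <<'E'
def Rz(deg):
    a=np.radians(deg); x=np.array([np.cos(a),np.sin(a),0]); z=np.array([0,0,-1.]); return np.stack([x,np.cross(z,x),z],1)
def wrist(viewer,env,name):
    s=env.sense(); p,d=viewer.read_camera("wrist"); i=dict(viewer.camera_info("wrist"))
    T=np.eye(4);T[:3,:3]=s["tcp_rot"];T[:3,3]=s["ee_pos"]; T=T@i["T_tool_cam"]
    i["rotation"]=T[:3,:3]; i["eye"]=T[:3,3]
    cv2.imwrite(f"pics/{name}.png",p[:,:,::-1]); np.savez(name+".npz",p=p,d=d,R=T[:3,:3],e=T[:3,3],K=i["intrinsics"],D=i["dist_coeffs"])
    return cloud(d,i)[0]
E
python3 - <<'E'
from station import *
from station import env,viewer,solver
from h import *
print(viewer.camera_info("wrist")["T_tool_cam"].round(3))
env.reach([0.50,-0.03,0.36],Rz(-6)); print(env.sense()["t"],env.sense()["joint_positions"].round(2))
P=wrist(viewer,env,"w1")
x,y,z=P.T
t=(abs(z)<.01);print("table",np.median(z[t]))
Q=P[(abs(x-.54)<.12)&(abs(y+.03)<.12)&(z>.09)&(z<.11)]; print("crest",len(Q),np.median(Q[:,2]),cv2.minAreaRect(Q[:,:2].astype(np.float32)))
Q=P[(abs(x-.54)<.12)&(abs(y+.03)<.12)&(z>.008)&(z<.016)]; print("foot",len(Q),cv2.minAreaRect(Q[:,:2].astype(np.float32)))
env.reach([0.50,0.26,0.36],Rz(-15)); print(env.sense()["t"],env.sense()["joint_positions"].round(2))
P=wrist(viewer,env,"w2"); x,y,z=P.T
t=(abs(z)<.006);print("table",np.median(z[t]))
Q=P[(abs(x-.53)<.2)&(abs(y-.27)<.1)&(z>.008)&(z<.03)]; print("paddle",len(Q),Q.min(0),Q.max(0),cv2.minAreaRect(Q[:,:2].astype(np.float32)))
c=cv2.imread; a=np.vstack([cv2.resize(c(f"pics/w{k}.png"),(480,300)) for k in (1,2)]); cv2.imwrite("pics/w12.png",a)
E
```

```text
[[ 0.     0.965  0.264  0.074]
 [ 1.    -0.    -0.    -0.   ]
 [-0.     0.264 -0.965 -0.17 ]
 [ 0.     0.     0.     1.   ]]
3.075 [ 0.47  0.13 -0.52  1.74  0.07  1.29 -1.74]
table -0.00011435553892413797
crest 1989 0.10005578315298708 ((0.5424733757972717, -0.02875639498233795), (0.12316127121448517, 0.03007667325437069), 83.8132553100586)
foot 3455 ((0.5426688194274902, -0.029047787189483643), (0.1487697958946228, 0.11077126860618591), 83.52986145019531)
4.2417 [ 0.05  0.29 -0.73  1.6   0.2   1.33 -2.54]
table -0.0001254499841513712
paddle 5620 [0.35515944 0.18259558 0.00823504] [0.69206061 0.32001605 0.02133092] ((0.5209290385246277, 0.26699572801589966), (0.08907761424779892, 0.337950199842453), 74.49818420410156)
```

View pics/w12.png

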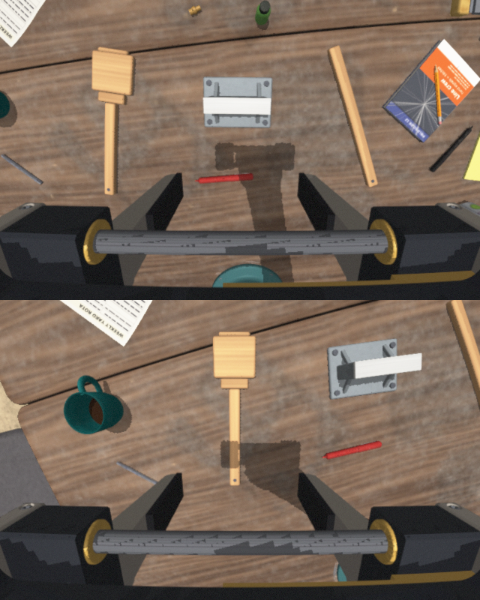

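Both wrist views match the calibration. The stand is at the upper centre of w1 with its crest at (237,105), and the paddle is at (234,400) in w2. From the depth readings, the stand centre is (0.5426, -0.029) at yaw -6.35°, with the crest at 0.100. The paddle centre is (0.521, 0.267) at yaw -15.5°, and it measures 338 x 89 mm as it should. I'll grip the handle 40 mm behind the balance point, clear of the crest.

```bash
python3 - <<'E'
from station import env,viewer,effector
from h import *
Rp,Rs=Rz(-15.5),Rz(-6.35)
pc=np.array([.521,.267,0]); sc=np.array([.5426,-.029,0])
g=pc+.003*Rp[:,0]; up=np.array([0,0,1.])
env.reach(g+.10*up,Rp); env.movel(g+.003*up,rate=.08)
effector.grasp(40); s=env.sense(); print(s["t"],s["gripper_width"],s["grasp_force"],s["ee_pos"],s["wrist_force"])
env.movel(g+.19*up,rate=.15); s=env.sense(); print(s["t"],s["gripper_width"],s["wrist_force"],s["moment"])
q=sc-.040*Rs[:,0]
env.movel(q+.17*up,Rs,rate=.15); env.movel(q+.115*up,rate=.08); env.pause(.3)
s=env.sense(); print(s["t"],s["gripper_width"],s["ee_pos"],s["wrist_force"],s["moment"])
ims=[]
for c in ("side","scene"):
    p,d=viewer.read_camera(c); np.savez(c+"1.npz",p=p,d=d); ims.append(p[90:330,150:550,::-1])
    P,u,v=cloud(d,viewer.camera_info(c)); l=(P-sc)@Rs  # y flipped
    m=(abs(l[:,1])<.05)&(abs(l[:,0])<.28)&(P[:,2]>.09)&(P[:,2]<.15); L=l[m]; L[:,2]=P[m,2]
    for b in np.arange(-.26,.16,.03):
        k=(L[:,0]>=b)&(L[:,0]<b+.03)
        if k.any(): print(c,"%.2f n%d y %.3f..%.3f z %.4f max %.4f"%(b,k.sum(),L[k,1].min(),L[k,1].max(),np.median(L[k,2]),L[k,2].max()))
cv2.imwrite("pics/hold.png",np.vstack(ims))
E
```

```text
7.7 0.02349334313585323 39.999858140945435 [0.52381759 0.26608607 0.00296514] [ 0.18878653 -0.42637027 -0.12822855]
9.1 0.023666490575046082 [ 0.46969663  0.42238789 -2.46953487] [ 0.05280231  0.07586622 -0.00394788]
12.3333 0.023715717845243962 [ 0.50310389 -0.02464061  0.11537456] [-0.1532581  -0.13415631 -1.94836002] [ 0.00755856  0.04142023 -0.02030334]
side -0.23 n58 y -0.013..0.010 z 0.1278 max 0.1329
side -0.20 n160 y -0.014..0.010 z 0.1282 max 0.1329
side -0.17 n156 y -0.014..0.010 z 0.1279 max 0.1330
side -0.14 n151 y -0.014..0.012 z 0.1279 max 0.1331
side -0.11 n148 y -0.014..0.010 z 0.1278 max 0.1324
side -0.08 n137 y -0.014..0.007 z 0.1280 max 0.1328
side -0.05 n199 y -0.029..0.027 z 0.1326 max 0.1500
side -0.02 n305 y -0.049..0.029 z 0.1014 max 0.1327
side 0.01 n244 y -0.046..0.039 z 0.1252 max 0.1312
side 0.04 n262 y -0.047..0.042 z 0.1270 max 0.1286
side 0.07 n244 y -0.047..0.042 z 0.1269 max 0.1287
side 0.10 n198 y -0.047..0.041 z 0.1266 max 0.1285
scene -0.23 n95 y -0.013..0.011 z 0.1245 max 0.1321
scene -0.20 n114 y -0.014..0.010 z 0.1287 max 0.1325
scene -0.17 n103 y -0.015..0.011 z 0.1287 max 0.1324
scene -0.14 n99 y -0.014..0.011 z 0.1288 max 0.1316
scene -0.11 n93 y -0.013..0.010 z 0.1286 max 0.1317
scene -0.08 n153 y -0.028..0.024 z 0.1296 max 0.1500
scene -0.05 n148 y -0.028..0.026 z 0.1316 max 0.1497
scene -0.02 n183 y -0.048..0.015 z 0.0990 max 0.1317
scene 0.01 n160 y -0.045..0.020 z 0.1234 max 0.1283
scene 0.04 n160 y -0.046..0.036 z 0.1253 max 0.1281
scene 0.07 n149 y -0.047..0.041 z 0.1252 max 0.1277
scene 0.10 n86 y -0.046..0.043 z 0.1245 max 0.1275
```

View pics/hold.png

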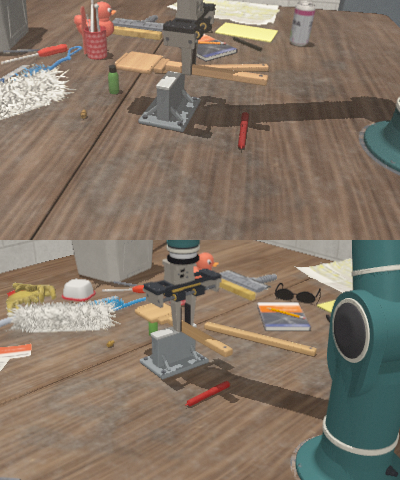

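The picture shows the paddle held level and square above the crest: blade (140,62) on the far side, handle end (265,75). Its extents in the stand frame fit the intended offset. Now I lower to contact, release and verify.

```bash
python3 - <<'E'
from station import env,viewer,effector
from h import *
Rs=Rz(-6.35); sc=np.array([.5426,-.029,0]); p0=env.sense()["ee_pos"].copy()
z=.106; env.movel([p0[0],p0[1],z],Rs,rate=.03); env.pause(.2); f0=env.sense()["wrist_force"][2]
while z>.0985:
    z-=.001; env.movel([p0[0],p0[1],z],Rs,rate=.01); env.pause(.1); f=env.sense()["wrist_force"][2]
    print(round(z,4),round(f,2))
    if f-f0>1.6: break
effector.grasp(5); env.pause(.3); print(env.sense()["wrist_force"],env.sense()["moment"],env.sense()["gripper_width"])
effector.release(); env.pause(.5); print(env.sense()["t"],env.sense()["gripper_width"])
ims=[]
for c in ("side","scene"):
    p,d=viewer.read_camera(c); ims.append(p[90:330,150:550,::-1])
    P,u,v=cloud(d,viewer.camera_info(c)); l=(P-sc)@Rs
    m=(abs(l[:,1])<.05)&(abs(l[:,0])<.28)&(P[:,2]>.09)&(P[:,2]<.15); L=l[m]; L[:,2]=P[m,2]
    for b in np.arange(-.215,.16,.03):
        k=(L[:,0]>=b)&(L[:,0]<b+.03)
        if k.any(): print(c,"%.2f n%d y %.3f..%.3f z %.4f"%(b,k.sum(),L[k,1].min(),L[k,1].max(),np.median(L[k,2])))
cv2.imwrite("pics/rel.png",np.vstack(ims))
E
```

```text
0.105 -1.95
0.104 -1.45
0.103 -1.49
0.102 6.76
[-1.94340386  0.17113752  3.37766043] [0.07679226 0.39507972 0.05640075] 0.023947414336402767
16.5833 0.09182434017599508
side -0.21 n136 y -0.015..0.009 z 0.1173
side -0.18 n154 y -0.015..0.009 z 0.1173
side -0.15 n152 y -0.015..0.010 z 0.1170
side -0.12 n148 y -0.014..0.011 z 0.1166
side -0.10 n141 y -0.015..0.008 z 0.1161
side -0.07 n233 y -0.050..0.050 z 0.1187
side -0.04 n133 y -0.049..0.050 z 0.1066
side -0.01 n237 y -0.049..0.047 z 0.1094
side 0.02 n245 y -0.047..0.040 z 0.1142
side 0.06 n254 y -0.048..0.042 z 0.1142
side 0.08 n247 y -0.047..0.045 z 0.1139
side 0.11 n74 y -0.045..0.041 z 0.1132
scene -0.21 n146 y -0.015..0.012 z 0.1162
scene -0.18 n110 y -0.014..0.009 z 0.1180
scene -0.15 n100 y -0.014..0.009 z 0.1178
scene -0.12 n96 y -0.014..0.011 z 0.1175
scene -0.10 n95 y -0.014..0.009 z 0.1166
scene -0.07 n206 y -0.050..0.050 z 0.1178
scene -0.04 n152 y -0.049..0.049 z 0.1106
scene -0.01 n93 y -0.049..0.050 z 0.1090
scene 0.02 n134 y -0.046..0.045 z 0.1117
scene 0.06 n119 y -0.048..0.042 z 0.1124
scene 0.08 n113 y -0.047..0.011 z 0.1121
scene 0.11 n22 y -0.043..0.010 z 0.1111
```

View pics/rel.png

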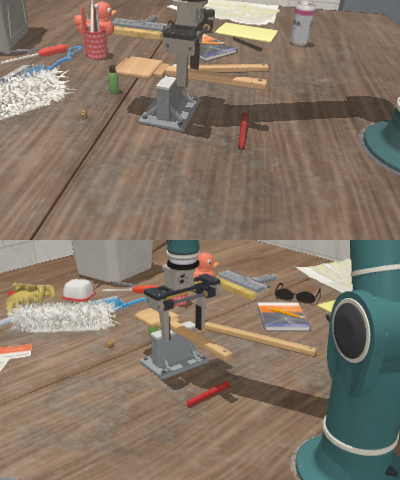

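The paddle rests level on the crest, with the blade at (145,67) and the handle end at (262,82), and the open fingers are clear of it. I'll back off straight up and check again.

```bash
python3 - <<'E'
from station import env,viewer,effector
from h import *
Rs=Rz(-6.35); sc=np.array([.5426,-.029,0]); p=env.sense()["ee_pos"].copy()
env.movel([p[0],p[1],.20],Rs,rate=.1); env.movel([p[0]-.06,p[1],.36],Rs,rate=.15); env.pause(.5)
P=wrist(viewer,env,"w3"); l=(P-sc)@Rs; l[:,2]=P[:,2]
L=l[(abs(l[:,1])<.055)&(abs(l[:,0])<.25)&(P[:,2]>.104)&(P[:,2]<.13)]
print(env.sense()["t"],cv2.minAreaRect(L[:,:2].astype(np.float32)),L[:,0].min(),L[:,0].max())
for b in np.arange(-.22,.14,.04):
    k=(L[:,0]>=b)&(L[:,0]<b+.04)
    if k.any(): print("%.2f z %.4f ymid %.4f"%(b,np.median(L[k,2]),(L[k,1].min()+L[k,1].max())/2))
E
```

```text
19.6583 ((-0.04851781576871872, -0.0005966275930404663), (0.09029973298311234, 0.3243769705295563), 89.99191284179688) -0.21070759460366703 0.11367694308590814
-0.22 z 0.1179 ymid 0.0005
-0.18 z 0.1179 ymid 0.0006
-0.14 z 0.1178 ymid 0.0001
-0.10 z 0.1179 ymid 0.0001
-0.06 z 0.1178 ymid 0.0003
-0.02 z 0.1167 ymid -0.0009
0.02 z 0.1137 ymid -0.0006
0.06 z 0.1139 ymid -0.0006
0.10 z 0.1139 ymid -0.0006
```

View pics/w3.png

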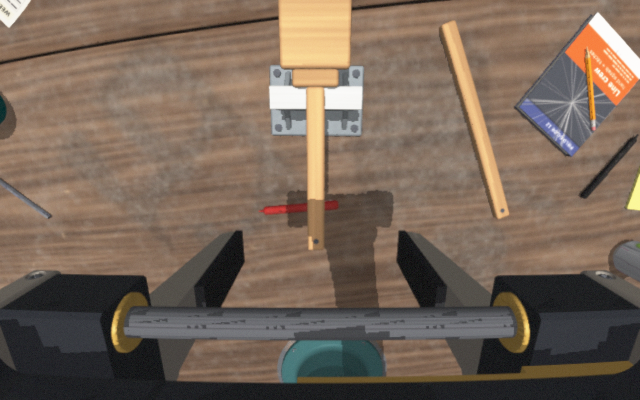

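The paddle lies level and square across the crest at (316,97). Its handle end is 211 mm from the crest centre, where 213 mm is ideal, and the batten is untouched at (475,120).

```bash
python3 -c "
from station import workorder
print(workorder.finish_job())"
```

```text
the job is handed in; nothing more can be done
None
```

The paddle balances level and square on the stand's crest with the robot clear of it, the batten was left alone, and the job was handed in at about 20 s.

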